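Lock the specimen case with its L-slot latch

ROBOT

A 6-joint arm with a two-finger parallel gripper is mounted at the origin on the work surface. World frame = base frame: x ahead of the robot, y to its left, z up, the work surface at z = 0. Lengths are in m, angles in degrees, forces in N, time in s.
With the tool pointing down it reaches from about 0.25 to 0.725 m from the base axis. Payload 4 kg.
Tool frame: the origin (TCP) lies on the centre line of the jaws, within the pads' length; the fingertips stand 8 mm ahead of it and the grasp point (between the pads) lies 11 mm behind it; z points along the fingers, y is the direction in which the jaws open and shut (so a half turn about z gives the same grasp; the last joint's range is limited). The gripper opens to 85 mm and grips with 20 to 120 N. Pads are 22 mm wide; open, the fingers measure 114 mm over their backs; the gripper's body (76 mm by 85 mm) begins 54 mm behind the grasp point. The pads swing forward as they close: fully open they stand 13 mm farther back than shut.
Start: joints at [-73.682, 13.785, 0.286, 76.501, 0, 90], TCP at [0.14, -0.48, 0.239] pointing down, gripper open.
Joint ranges: [-155.79, 155.79], [-60.16, 107.12], [-62.33, 73.08], [-114, 123.19], [-81.49, 82.49], [-180, 180]. Speed limits (degrees/s): [159.86, 159.86, 180, 180, 180, 180].

INTERFACE

Orientations are given as a 3x3 rotation matrix whose columns are the frame's x, y, z axes.
In Python, from bench import * gives the robot as it stands. The module is installed in compiled form; this text tells all that it offers.
- The arm moves only by the shell command python3 -m crank 'ROWS' [FORCE]. ROWS is JSON, a list of rows, each an object with "claw": the finger opening in cm, from 0 to 8.54; "dp": the shift along the tool's x, y, z in cm, a list of three; "yaw": the turn about the tool's z in rad. In form: [{"claw": claw, "dp": [dx, dy, dz], "yaw": yaw}, ...]. A call has 1 to 10 rows; each row shifts and turns the commanded pose from where the row before left it, along the tool's axes as they then stand; what a row does not reach is not made up. A row lasts 1/12 s, in which the tool goes at most 41.7 mm and 7.16 degrees, less where a joint would pass 70% of its speed; a pose out of reach is approached as far as the arm can. A call is refused whole if a number of a shift passes 4.17 or a number of a turn 0.125, either way. A call with a gripper value outside its range is refused whole. The fingers move at their own pace and stop on an object; FORCE is the grip in N (left out, the last holds). Time passes only in rows, so rows that do not move let the fingers close. It gives the time, the measured TCP pose, the force and the opening at its end, in the units of the state.
- get_obs(): the state, without advancing time (a new reading comes with each control period).
- read_camera(name): name is "side" or "top" or "wrist"; returns a dict with "image" (480x640x3 uint8, red, green, blue), "depth" (480x640 float32, m along the optical axis (not along the pixel's ray), 0 where there is no reading), "fx", "fy", "cx", "cy" (pixels), "k1" (the pictures are not rectified: a ray, as slopes to the right and down, at radius r is drawn at 1 + k1 r^2 times it, then the intrinsics apply), "R" (3x3) and "t" (3): a world point X has camera coordinates R X + t; the wrist camera has in their place "T_tool_cam" (4x4, takes a point from camera to tool coordinates, whose origin is the TCP and whose axes are the flange's). Camera axes: x right, y down, z forward; pixel columns grow to the right and rows downward; lengths in m; the calibration is good to about 2 mm. A picture is of the moment at which its call begins: read the wrist's pose just before it.
- sign_off(): hands the job in, once; it reports no verdict.
The state is a dict: "time": time; "q": joint angles; "qd": joint speeds; "joint_efforts": joint torques, N m; "position": TCP position; "eef_rot": TCP orientation; "wrist_force": force on the tool from outside, world axes, zero at the start; "moment": the same for the moment, N m; "gripper_width": finger opening in m.
Only numpy, scipy, OpenCV 4.12 (cv2) and the standard library are available. Lean on these libraries where they do the work, as an engineer would, in place of code of your own. Each camera call takes 0.05 s, during which the arm holds its last target. There are 200 camera calls.

TASK

Lock the specimen transport case: push its orange latch knob along the long leg of the L-shaped slot, so that the dark steel bolt runs under the keeper, then push it sideways round the corner to the very end of the short leg. Only push the knob gently with the fingers, do not squeeze it, leave the jar, bottle, mug and mouse where they stand, and finish clear of everything.

Things in the scene. Friction and masses are not known exactly. Their poses are not given: they have to be found in the camera images.
- case: White specimen transport case, 240 x 340 x 120 mm (its x, y, z), too heavy to move; stands elsewhere and turned each time. Origin: centre of its underside on the desk; z up. The +y part of its top (y above 31 mm) is a blue lid that stays shut; on the white part lies the latch: an aluminium plate, x -45 to 45 mm, y -105 to 5 mm, its top 138 mm above the desk.
- slot_start (a point): Start end of the L-shaped slot in the latch plate (pin axis there, at the plate's top face, 138 mm above the desk). In the case frame x -16, y -80 mm. The slot is 12 mm wide, open from above; the knob's pin is 10 mm thick, so it has 1 mm of play on either side. The long leg runs from here along the case's +y.
- slot_bend (a point): Corner of the slot (pin axis, plate's top face), 55 mm along the case's +y from slot_start; in the case frame x -16, y -25 mm. The inner corner is sharp. From here the short leg runs along the case's +x.
- slot_end (a point): Far end of the short leg, the locked place (pin axis, plate's top face), 32 mm along the case's +x from slot_bend; in the case frame x 16, y -25 mm.
- keeper (a point): Keeper: aluminium bridge on the blue lid, 52 mm (case x) by 16 mm (case y), its top 138 mm above the desk; point at its centre, at that height; in the case frame x -16, y 54 mm. Nothing rises above 138 mm over the case but the knob and the jar.
- knob_top (a point): Centre of the top face of the orange knob: an upright cylinder, 22 mm across, 34 mm tall, captive on the pin, its foot 2 mm above the latch plate, its top face 174 mm above the desk. It moves only level, as the slot allows, cannot be lifted or turned, and stays where it is left.
- knob: The same orange knob; origin at the centre of its underside, 140 mm above the desk; axes parallel to those of the case.
- bolt (a joint): Travel of knob and bolt along the long leg, along the case's +y, in m: 0 at the start end, 0.055 at the corner (hard stop). Starts between 0 and 0.022. Sliding friction about 2 N, no spring. Once the pin is in the short leg the slot holds it between about 0.053 and 0.055.
- pin (a joint): Travel of the knob along the short leg, along the case's +x, in m: 0 in the long leg, 0.032 at the end of the short leg (hard stop: locked). The slot's inner corner blocks it (about 1 mm of play) until the bolt is at the corner. Sliding friction about 1.5 N, no spring.
- jar: Bystander: closed specimen jar with a red cap, 44 mm across, 50 mm tall, loose on the blue lid, 100 mm or more from the knob's path. Origin: centre of its underside.
- sanitizer: Bystander: clear bottle with a blue cap, 60 mm across, 150 mm tall, loose on the desk beside the case. Origin: centre of its underside.
- mug: Bystander: white mug, 76 mm across, 90 mm tall, handle at its +y, loose on the desk beside the case. Origin: centre of its underside.
- mouse: Bystander: black computer mouse, 100 x 60 x 26 mm, loose on the desk beside the case. Origin: centre of its underside.

How it is judged:
By the outcome, as a careful person would: the job done as asked, in the order asked, and still so for the second after the job is handed in, with the robot touching nothing.
It also fails if it takes over 45 s, if anything falls off the work surface, if the arm or the gripper's body presses on something with over 40 N, if the wrist force passes 120 N, or if a joint passes its speed limit or range.

## Working session

There is one attempt and no reset: what is moved stays moved. The work goes in short steps, Python scripts to look and compute and a shell command to move; the robot and the scene stay as the last step left them, time stands still between calls to the robot, and variables do not carry over. Pictures are saved under pics/ and viewed, about 8 in all and at most 12, crops included, and the job is handed in when it is done.

```bash
mkdir -p pics
cat > h.py <<'E'
from bench import *
import numpy as np, cv2
def und(c,u,v):
    a=np.array([(u-c["cx"])/c["fx"],(v-c["cy"])/c["fy"]]);s=a.copy()
    for _ in range(20): s=a/(1+c["k1"]*(s@s))
    return s
def pt(c,u,v,z=None):
    "world point: at height z, or by depth"
    s=und(c,u,v);d=np.array([s[0],s[1],1.])
    R=np.array(c["R"]);t=np.array(c["t"])
    o=-R.T@t;w=R.T@d
    k=(z-o[2])/w[2] if z is not None else c["depth"][int(round(v)),int(round(u))]
    return o+k*w
def proj(c,X):
    p=np.array(c["R"])@X+np.array(c["t"]);s=p[:2]/p[2];s=s*(1+c["k1"]*(s@s))
    return s*[c["fx"],c["fy"]]+[c["cx"],c["cy"]]
def wcam():
    o=get_obs();c=read_camera("wrist");T=np.eye(4);T[:3,:3]=o["eef_rot"];T[:3,3]=o["position"]
    M=np.linalg.inv(T@np.array(c["T_tool_cam"]));c["R"]=M[:3,:3];c["t"]=M[:3,3];return c
def save(n,im): cv2.imwrite("pics/"+n,np.ascontiguousarray(im[...,::-1]))
E
python3 - <<'E'
from h import *
o=get_obs();print({k:np.round(v,3).tolist() for k,v in o.items()})
for n in("top","side"):
    c=read_camera(n);save(n+".png",c["image"]);np.save(n+".npy",c,allow_pickle=True)
    hsv=cv2.cvtColor(c["image"],cv2.COLOR_RGB2HSV)
    m=cv2.inRange(hsv,(6,150,120),(22,255,255));k,l,s,ce=cv2.connectedComponentsWithStats(m)
    for i in range(1,k):
        if s[i,4]>30: print(n,s[i],ce[i],pt(c,*ce[i]),pt(c,*ce[i],z=.174))
E
```

```text
{'time': 0.0, 'q': [-73.681, 13.832, 0.214, 76.5, -0.0, 90.001], 'qd': [-0.019, 0.047, -0.031, -0.0, 0.084, -0.014], 'joint_efforts': [0.002, -37.232, 25.241, 0.017, 0.0, 0.0], 'position': [0.14, -0.479, 0.238], 'eef_rot': [[0.96, 0.281, -0.001], [0.281, -0.96, 0.002], [-0.0, -0.002, -1.0]], 'wrist_force': [-0.448, -0.926, 0.43], 'moment': [0.011, -0.047, 0.068], 'gripper_width': 0.085}
top [     0    106    640    374 136586] [290.07513947 306.23267392] [ 0.41291202  0.14339392 -0.00088832] [0.39600534 0.13071156 0.174     ]
top [531 239  43  20 312] [553.33333333 249.48717949] [ 0.55151013 -0.51480907  0.00380516] [ 0.51491684 -0.43186592  0.174     ]
top [366 268  10  11  84] [370.48809524 272.92857143] [ 0.46605943 -0.0393286   0.17261522] [ 0.46582934 -0.03919488  0.174     ]
top [ 605  285   35   81 2280] [622.92675439 328.93552632] [ 3.54519215e-01 -6.64575773e-01 -9.69173378e-05] [ 0.34630066 -0.55789561  0.174     ]
side [333 207  10  18 147] [336.95238095 215.21088435] [ 0.46517134 -0.02809485  0.16445888] [ 0.46539398 -0.01335385  0.174     ]
```

View pics/top.png

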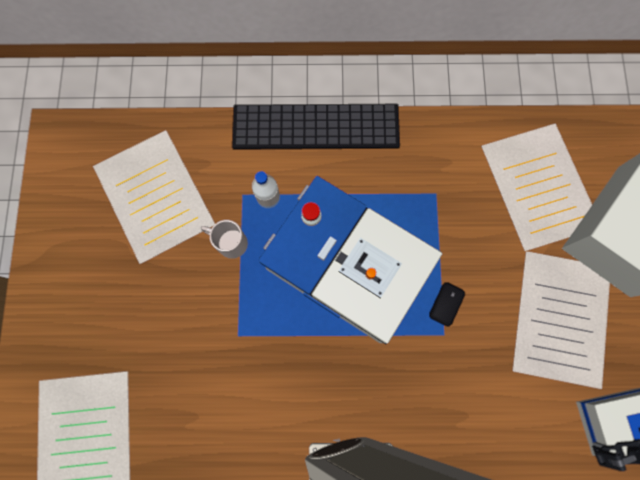

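View pics/side.png

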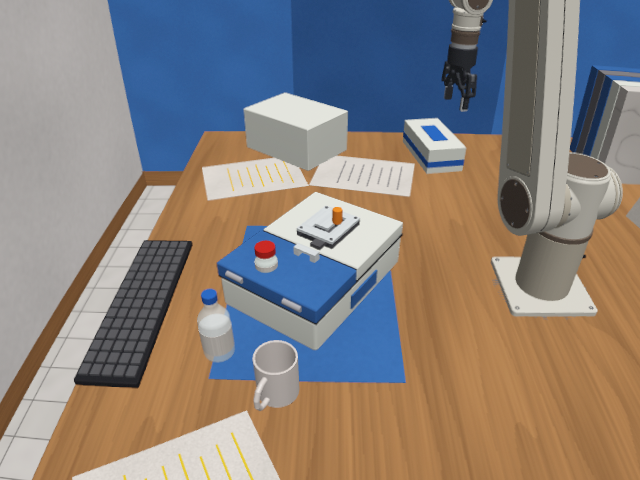

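The top view shows the case turned, with the lid towards upper left, the knob at (371,273), the L-slot going left-up and then up-right, and the jar at (311,213). The side view agrees.

Run:
```python
from h import *
from scipy.optimize import least_squares
c=np.load("top.npy",allow_pickle=True).item()
save("crop.png",cv2.resize(c["image"][165:355,250:455],None,fx=3,fy=3,interpolation=cv2.INTER_CUBIC))
# case top corners (z .12), case frame
P=np.array([[.12,.17],[-.12,.17],[.12,-.17],[-.12,-.17]])
W=np.array([pt(c,*p,z=.12)[:2] for p in [(318,178),(261,262),(441,254),(387,342)]])
print(W.round(4))
f=lambda x:(P@np.array([[np.cos(x[2]),np.sin(x[2])],[-np.sin(x[2]),np.cos(x[2])]])+x[:2]-W).ravel()
r=least_squares(f,[.46,0,-.55]);print(r.x,np.degrees(r.x[2]),r.fun.round(4)*1000)
a=r.x[2];k=pt(c,370.5,272.9,z=.174)[:2]-r.x[:2]
print("knob in case",np.cos(a)*k[0]+np.sin(a)*k[1],-np.sin(a)*k[0]+np.cos(a)*k[1])
```

```text
[[ 0.6999  0.0726]
 [ 0.5008  0.2011]
 [ 0.5173 -0.2043]
 [ 0.323  -0.0765]]
[ 0.51023712 -0.00175334 -0.5766957 ] -33.04222946636596 [ 3.6  2.7  1.6  5.   0.8 -5.4 -6.  -2.4]
knob in case -0.016744456421036284 -0.05558876030546906
```

View pics/crop.png

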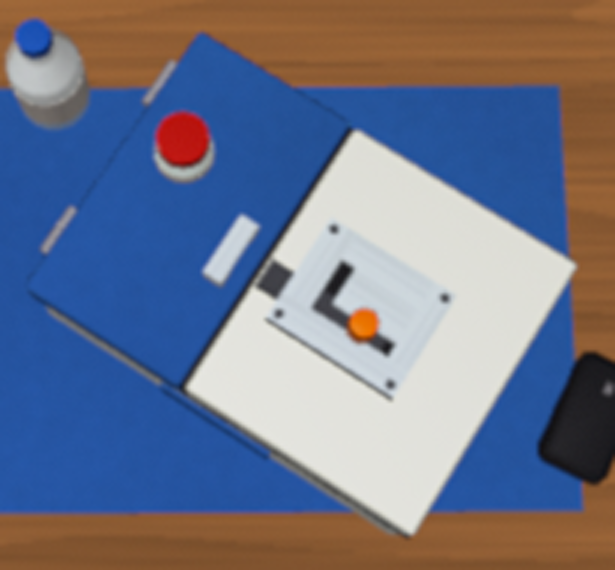

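Knob at case (-17, -56), so the bolt is at about 22 mm, and the case's y axis points at about 57°. I'll close the jaws while travelling high to a point behind the knob.

```bash
python3 -m crank '[{"claw":0,"dp":[2.9,-2.18,0],"yaw":0},{"claw":0,"dp":[2.9,-2.18,0],"yaw":0},{"claw":0,"dp":[2.9,-2.18,0],"yaw":0},{"claw":0,"dp":[2.9,-2.18,0],"yaw":0},{"claw":0,"dp":[2.9,-2.18,0],"yaw":0},{"claw":0,"dp":[2.9,-2.18,0],"yaw":0},{"claw":0,"dp":[2.9,-2.18,0],"yaw":0},{"claw":0,"dp":[2.9,-2.18,0],"yaw":0},{"claw":0,"dp":[2.9,-2.18,0],"yaw":0},{"claw":0,"dp":[2.9,-2.18,0],"yaw":0}]' 20
python3 -m crank '[{"claw":0,"dp":[0,0,0],"yaw":-0.1183},{"claw":0,"dp":[0,0,0],"yaw":-0.1183},{"claw":0,"dp":[0,0,0],"yaw":-0.1183},{"claw":0,"dp":[0,0,0],"yaw":-0.1183},{"claw":0,"dp":[0,0,0],"yaw":-0.1183},{"claw":0,"dp":[0,0,0],"yaw":-0.1183},{"claw":0,"dp":[0,0,0],"yaw":0},{"claw":0,"dp":[0,0,0],"yaw":0}]'
cat > st.py <<'E'
from h import *
import sys
o=get_obs();R=np.array(o["eef_rot"])
print(o["time"],np.round(o["position"],4),"ang",np.degrees(np.arctan2(R[1,0],R[0,0])).round(1),"F",np.round(o["wrist_force"],1),"w",o["gripper_width"])
k=np.array([float(v) for v in sys.argv[1:4]])
if len(k): print("tool coords of target",(R.T@(k-o["position"])).round(4))
E
python3 st.py 0.444 -0.0727 0.238
```

```text
time: 0.93
position: [0.358, -0.1875, 0.2391]
eef_rot: [[0.96, 0.281, -0.0], [0.281, -0.96, 0.0], [-0.0, -0.0, -1.0]]
wrist_force: [0.0, -1.3, 0.1]
gripper_width: 0.0001
time: 1.6
position: [0.3573, -0.189, 0.239]
eef_rot: [[0.547, 0.837, -0.001], [0.837, -0.547, 0.0], [-0.0, -0.001, -1.0]]
wrist_force: [-0.8, 0.6, 0.1]
gripper_width: -0.0001
1.6 [ 0.3573 -0.189   0.239 ] ang 56.8 F [-0.8  0.6  0.1] w -0.00013821955346514874
tool coords of target [0.1448 0.0089 0.001 ]
```

```bash
python3 -m crank '[{"claw":0,"dp":[2.9,0.18,0],"yaw":0},{"claw":0,"dp":[2.9,0.18,0],"yaw":0},{"claw":0,"dp":[2.9,0.18,0],"yaw":0},{"claw":0,"dp":[2.9,0.18,0],"yaw":0},{"claw":0,"dp":[2.9,0.18,0],"yaw":0},{"claw":0,"dp":[0,0,0],"yaw":0},{"claw":0,"dp":[0,0,0],"yaw":0}]'
python3 st.py 0.4658 -0.0392 0.174
python3 - <<'E'
from h import *
c=wcam();save("w1.png",c["image"]);np.save("w1.npy",c,allow_pickle=True)
hsv=cv2.cvtColor(c["image"],cv2.COLOR_RGB2HSV)
m=cv2.inRange(hsv,(8,200,150),(20,255,255));k,l,s,ce=cv2.connectedComponentsWithStats(m)
for i in range(1,k):
    if s[i,4]>200: print(s[i],ce[i],pt(c,*ce[i],z=.174),c["depth"][int(ce[i][1]),int(ce[i][0])])
E
```

```text
time: 2.18
position: [0.4445, -0.0715, 0.2389]
eef_rot: [[0.544, 0.839, -0.001], [0.839, -0.544, -0.0], [-0.001, -0.001, -1.0]]
wrist_force: [-0.9, 0.7, -0.9]
gripper_width: -0.0
2.1833 [ 0.4445 -0.0715  0.2389] ang 57.0 F [-0.9  0.7 -0.9] w -2.305486477956561e-05
tool coords of target [0.0387 0.0004 0.0649]
[ 308  176   38   37 1091] [326.84417965 194.33180568] [ 0.46632559 -0.03965121  0.174     ] 0.20368966
```

View pics/w1.png

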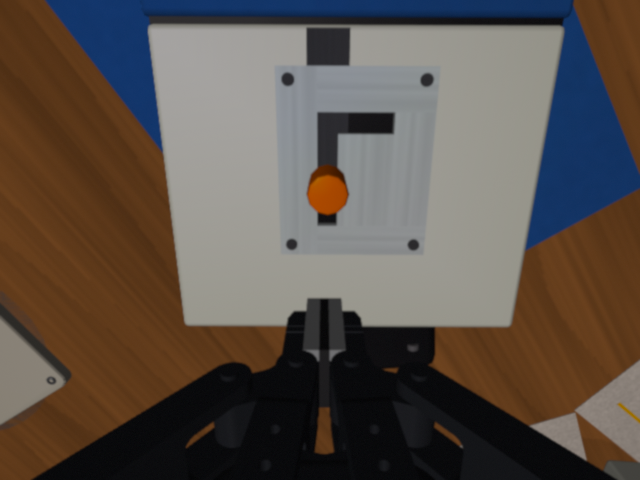

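The wrist view shows the plate square to the tool, corners (276,66), (439,66), (281,254), (424,254). The knob face is at (327,194) and the slot is clear. The fingers stand right behind the knob.

```bash
python3 - <<'E'
from h import *
c=np.load("w1.npy",allow_pickle=True).item()
from scipy.optimize import least_squares
P=np.array([[-45,5],[45,5],[-45,-105],[45,-105],[-22,-86],[22,-19],[22,-31]])/1e3
px=[(276,66),(439,66),(281,254),(424,254),(317.5,225),(394,113),(394,133)]
W=np.array([pt(c,*p,z=.138)[:2] for p in px])
rot=lambda a:np.array([[np.cos(a),np.sin(a)],[-np.sin(a),np.cos(a)]])
r=least_squares(lambda x:(P@rot(x[2])+x[:2]-W).ravel(),[.51,0,-.57]);x=r.x
print(x,np.degrees(x[2]),(r.fun*1000).round(1))
w=lambda p:np.array(p)@rot(x[2])+x[:2]
k=(np.array([.4663,-.0397])-x[:2])@rot(x[2]).T
print("knob in case",k)
for n,p in dict(start=(-.016,-.08),bend=(-.016,-.025),end=(.016,-.025)).items(): print(n,w(p))
np.save("case.npy",x)
E
cat >> st.py <<'E'
x=np.load("case.npy");a=x[2];M=np.array([[np.cos(a),np.sin(a)],[-np.sin(a),np.cos(a)]])
print("TCP in case mm",(M@(np.array(o["position"])[:2]-x[:2])*1000).round(1),"F case",(M@np.array(o["wrist_force"])[:2]).round(1))
E
python3 st.py
```

```text
[ 5.11512762e-01 -8.09090008e-05 -5.75411339e-01] -32.968641205528925 [-0.8  1.1  1.  -0.  -0.3 -0.3 -0.3 -0.3 -0.4 -0.4  1.   0.2 -0.2 -0.4]
knob in case [-0.01637217 -0.05784305]
start [ 0.45455487 -0.05849151]
bend [ 0.48448477 -0.01234824]
end [ 0.51133176 -0.029762  ]
2.2333 [ 0.4439 -0.0722  0.2389] ang 57.0 F [-0.1 -0.4 -1. ] w 0.00016632673364687384
TCP in case mm [-17.5 -97.3] F case [ 0.1 -0.4]
```

```bash
python3 -m crank '[{"claw":0,"dp":[0,0.12,2],"yaw":0},{"claw":0,"dp":[0,0,2],"yaw":0},{"claw":0,"dp":[0,0,2],"yaw":0},{"claw":0,"dp":[0,0,2],"yaw":0},{"claw":0,"dp":[0,0,0],"yaw":0},{"claw":0,"dp":[0,0,0],"yaw":0}]' >/dev/null; python3 st.py
python3 -m crank '[{"claw":0,"dp":[0.5,0,0],"yaw":0},{"claw":0,"dp":[0.5,0,0],"yaw":0},{"claw":0,"dp":[0.4,0,0],"yaw":0},{"claw":0,"dp":[0.3,0,0],"yaw":0},{"claw":0,"dp":[0.3,0,0],"yaw":0},{"claw":0,"dp":[0.3,0,0],"yaw":0},{"claw":0,"dp":[0,0,0],"yaw":0}]' >/dev/null; python3 st.py
```

```text
2.7333 [ 0.4436 -0.0739  0.1588] ang 56.8 F [ 0.9 -1.   0.2] w 0.0003983096408776957
TCP in case mm [-16.8 -98.9] F case [ 1.3 -0.3]
3.3167 [ 0.4582 -0.0535  0.1596] ang 57.0 F [-0.2 -0.4 -0.1] w -0.00012422456855661158
TCP in case mm [-15.6 -73.8] F case [ 0.  -0.5]
```

```bash
python3 -m crank '[{"claw":0,"dp":[0.3,0,0],"yaw":0},{"claw":0,"dp":[0.3,0,0],"yaw":0},{"claw":0,"dp":[0.3,0,0],"yaw":0},{"claw":0,"dp":[0.3,0,0],"yaw":0},{"claw":0,"dp":[0.3,0,0],"yaw":0},{"claw":0,"dp":[0.3,0,0],"yaw":0}]' >/dev/null; python3 st.py
cat > look.py <<'E'
from h import *
import sys
c=wcam();save(sys.argv[1],c["image"])
x=np.load("case.npy");a=x[2];M=np.array([[np.cos(a),np.sin(a)],[-np.sin(a),np.cos(a)]])
m=cv2.inRange(cv2.cvtColor(c["image"],cv2.COLOR_RGB2HSV),(8,200,100),(20,255,255));k,l,s,ce=cv2.connectedComponentsWithStats(m)
for i in range(1,k):
    if s[i,4]>200: print(s[i],ce[i],"case mm at top height",(M@(pt(c,*ce[i],z=.174)[:2]-x[:2])*1000).round(1))
E
python3 look.py w2.png
```

```text
3.8167 [ 0.4676 -0.0385  0.1593] ang 57.0 F [-0.4 -2.6  2.2] w 0.00015229408010249734
TCP in case mm [-15.9 -56.1] F case [ 1.1 -2.4]
[ 295  266   60   56 2578] [324.42125679 293.02017067] case mm at top height [-16.1 -32.2]
```

View pics/w2.png

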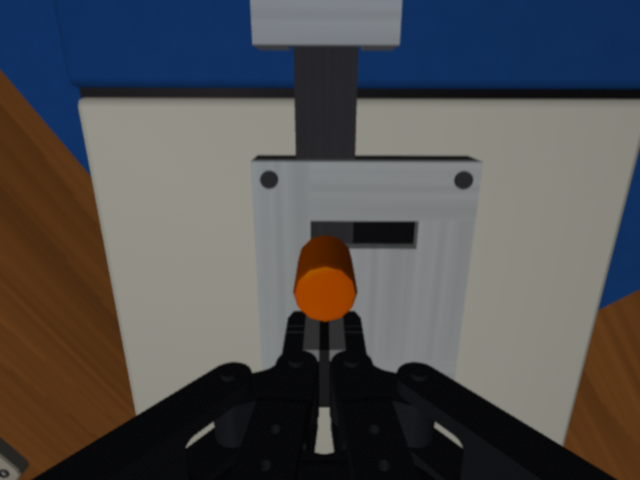

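The knob face is at (325,293), moving with the fingers, and about 8–9 mm remain. The bolt is entering the keeper (325,45).

```bash
python3 -m crank '[{"claw":0,"dp":[0.3,0,0],"yaw":0},{"claw":0,"dp":[0.3,0,0],"yaw":0},{"claw":0,"dp":[0.1,0,0],"yaw":0}]' >/dev/null; python3 st.py
python3 -m crank '[{"claw":0,"dp":[0.1,0,0],"yaw":0},{"claw":0,"dp":[0,0,0],"yaw":0}]' >/dev/null; python3 st.py
python3 -m crank '[{"claw":0,"dp":[0.1,0,0],"yaw":0},{"claw":0,"dp":[0,0,0],"yaw":0}]' >/dev/null; python3 st.py
```

```text
4.1167 [ 0.4715 -0.0325  0.1592] ang 57.0 F [-0.5 -2.   0.5] w 0.00011542547428847139
TCP in case mm [-15.9 -49. ] F case [ 0.7 -2. ]
4.2833 [ 0.4719 -0.0318  0.1592] ang 57.0 F [-0.6 -1.4  0.5] w -0.00028430742775898977
TCP in case mm [-16.  -48.1] F case [ 0.3 -1.5]
4.45 [ 0.4723 -0.0311  0.1592] ang 57.0 F [-0.4 -2.4  0.7] w -4.229470853822408e-08
TCP in case mm [-16.  -47.3] F case [ 0.9 -2.2]
```

```bash
for i in 1; do python3 -m crank '[{"claw":0,"dp":[0.1,0,0],"yaw":0},{"claw":0,"dp":[0,0,0],"yaw":0}]' >/dev/null; python3 st.py; done
python3 -m crank '[{"claw":0,"dp":[0.1,0,0],"yaw":0},{"claw":0,"dp":[0,0,0],"yaw":0}]' >/dev/null; python3 st.py; python3 look.py w3.png
```

```text
4.6167 [ 0.4725 -0.0309  0.1592] ang 57.0 F [-2. -4.  2.] w -3.6485487882481404e-05
TCP in case mm [-16.  -47.1] F case [ 0.6 -4.5]
4.7833 [ 0.4726 -0.0308  0.1593] ang 56.9 F [-3.2 -6.   2.9] w 0.00036014111503504065
TCP in case mm [-16.  -46.9] F case [ 0.6 -6.8]
[ 295  267   61   56 2616] [324.63723242 293.72171254] case mm at top height [-16.1 -23.1]
```

The force rises at the hard stop with TCP y −46.9, so the knob is at −25, the corner. Now I'll back off and go round to the −x side.

```bash
python3 -m crank '[{"claw":0,"dp":[-1.3,0,0],"yaw":0},{"claw":0,"dp":[-1.3,0,0],"yaw":0},{"claw":0,"dp":[0,-1.5,0],"yaw":0},{"claw":0,"dp":[0,-1.5,0],"yaw":0},{"claw":0,"dp":[0,-1.4,0],"yaw":0},{"claw":0,"dp":[1.5,0,0],"yaw":0},{"claw":0,"dp":[1.5,0,0],"yaw":0},{"claw":0,"dp":[1.5,0,0],"yaw":0},{"claw":0,"dp":[0,0,0],"yaw":0},{"claw":0,"dp":[0,0,0],"yaw":0}]' >/dev/null; python3 st.py; python3 look.py w4.png
```

```text
5.6667 [0.4465 0.0104 0.1592] ang 57.0 F [ 0.4  0.2 -0.2] w 9.997285555675826e-05
TCP in case mm [-60.2 -26.6] F case [0.3 0.4]
[ 406  283   73   88 3999] [439.74193548 330.46936734] case mm at top height [-21.1 -16.8]
```

View pics/w4.png

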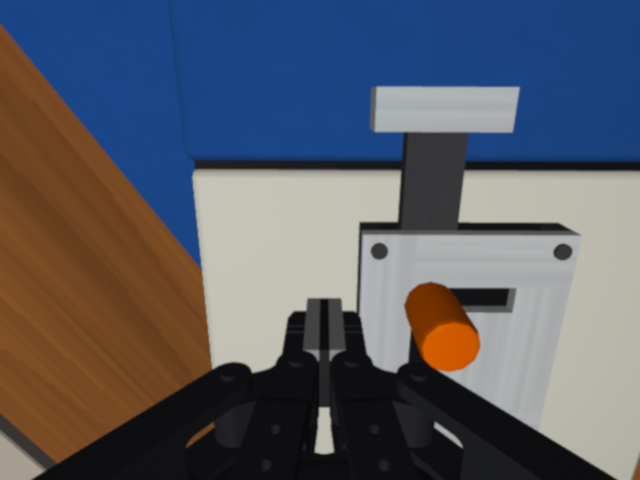

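The knob (foot near (428,300)) sits in line with the short leg (slot at y≈298), and the fingers are on its −x side. Pushing +x.

```bash
python3 -m crank '[{"claw":0,"dp":[0.1,0.5,0],"yaw":0},{"claw":0,"dp":[0,0.4,0],"yaw":0},{"claw":0,"dp":[0,0.3,0],"yaw":0},{"claw":0,"dp":[0,0.3,0],"yaw":0},{"claw":0,"dp":[0,0.3,0],"yaw":0},{"claw":0,"dp":[0,0.3,0],"yaw":0},{"claw":0,"dp":[0,0.3,0],"yaw":0}]' >/dev/null; python3 st.py
python3 -m crank '[{"claw":0,"dp":[0,0.3,0],"yaw":0},{"claw":0,"dp":[0,0.3,0],"yaw":0},{"claw":0,"dp":[0,0.3,0],"yaw":0},{"claw":0,"dp":[0,0.3,0],"yaw":0}]' >/dev/null; python3 st.py; python3 look.py w5.png
```

```text
6.3 [ 0.4673 -0.002   0.1592] ang 57.0 F [-1.8  1.2  2.1] w -0.00035703187259907774
TCP in case mm [-36.1 -25.7] F case [-2.2  0. ]
6.6333 [ 0.4776 -0.0086  0.1592] ang 57.0 F [-1.6  1.2  1.4] w -0.0004791455281401695
TCP in case mm [-23.8 -25.6] F case [-2.   0.2]
[ 359  287   63   86 2926] [386.57245386 336.45557075] case mm at top height [ -2.7 -18.2]
```

View pics/w5.png

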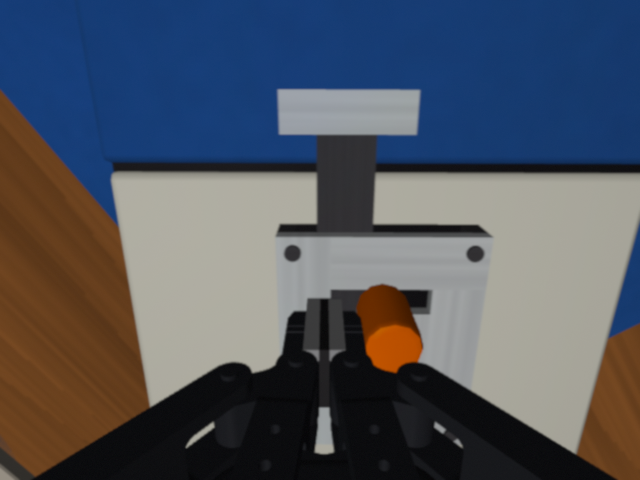

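The knob has rounded the corner and is moving in the short leg (foot near (382,300), slot end at x≈430). Continuing to the stop.

```bash
python3 -m crank '[{"claw":0,"dp":[0,0.3,0],"yaw":0},{"claw":0,"dp":[0,0.3,0],"yaw":0},{"claw":0,"dp":[0,0.3,0],"yaw":0},{"claw":0,"dp":[0,0.2,0],"yaw":0},{"claw":0,"dp":[0,0,0],"yaw":0}]' >/dev/null; python3 st.py
python3 -m crank '[{"claw":0,"dp":[0,0.15,0],"yaw":0},{"claw":0,"dp":[0,0,0],"yaw":0}]' >/dev/null; python3 st.py
python3 -m crank '[{"claw":0,"dp":[0,0.15,0],"yaw":0},{"claw":0,"dp":[0,0,0],"yaw":0}]' >/dev/null; python3 st.py
```

```text
7.1 [ 0.4873 -0.0147  0.1592] ang 57.0 F [-0.8  0.6 -1.3] w -0.00010533127185580432
TCP in case mm [-12.3 -25.4] F case [-1.   0.1]
7.2667 [ 0.4883 -0.0153  0.1593] ang 57.0 F [-0.3 -0.1 -0.3] w -0.00022929998494306957
TCP in case mm [-11.2 -25.4] F case [-0.2 -0.2]
7.4333 [ 0.4895 -0.0161  0.1592] ang 57.0 F [-0.9  0.2 -0.4] w -0.00012795694935980635
TCP in case mm [ -9.8 -25.4] F case [-0.9 -0.3]
```

```bash
python3 -m crank '[{"claw":0,"dp":[0,0.15,0],"yaw":0},{"claw":0,"dp":[0,0,0],"yaw":0}]' >/dev/null; python3 st.py
python3 -m crank '[{"claw":0,"dp":[0,0.1,0],"yaw":0},{"claw":0,"dp":[0,0,0],"yaw":0}]' >/dev/null; python3 st.py
python3 -m crank '[{"claw":0,"dp":[0,0.1,0],"yaw":0},{"claw":0,"dp":[0,0,0],"yaw":0}]' >/dev/null; python3 st.py; python3 look.py w6.png
```

```text
7.6 [ 0.4907 -0.0169  0.1593] ang 57.0 F [-1.  -0.2 -0.9] w -0.00020066781146467963
TCP in case mm [ -8.3 -25.4] F case [-0.8 -0.7]
7.7667 [ 0.4911 -0.0171  0.1593] ang 57.0 F [-1.4  2.1  0.4] w 3.90595117363254e-05
TCP in case mm [ -7.9 -25.4] F case [-2.3  1. ]
7.9333 [ 0.4912 -0.0173  0.1592] ang 57.0 F [-5.2  3.1  2.9] w 0.00023027349324141925
TCP in case mm [ -7.7 -25.5] F case [-6.1 -0.2]
[ 360  292   61   81 2624] [387.02667683 339.29839939] case mm at top height [ 13.7 -19.2]
```

View pics/w6.png

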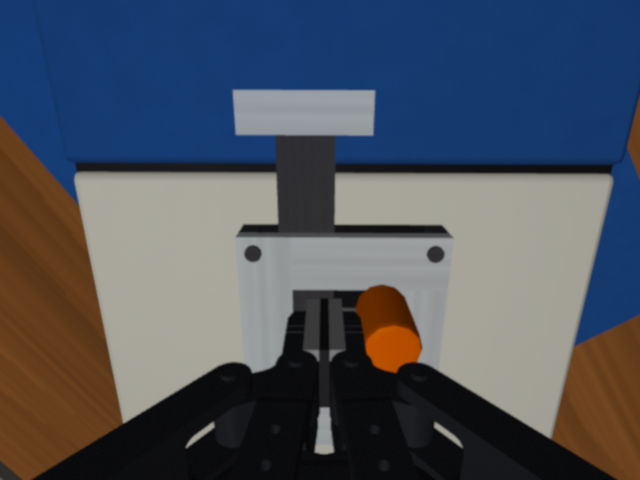

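The force rises at TCP x −7.7 and the knob covers the slot's end: the hard stop. Backing off sideways, rising, then checking from above.

```bash
python3 -m crank '[{"claw":0,"dp":[0,0.05,0],"yaw":0},{"claw":0,"dp":[0,-0.7,0],"yaw":0},{"claw":0,"dp":[0,-1.5,0],"yaw":0},{"claw":0,"dp":[0,-1,-1],"yaw":0},{"claw":0,"dp":[0,0,-2.5],"yaw":0},{"claw":0,"dp":[0,0,-2.5],"yaw":0},{"claw":0,"dp":[0,0,-2.5],"yaw":0},{"claw":0,"dp":[-2.5,0,0],"yaw":0},{"claw":0,"dp":[-2.5,0,0],"yaw":0},{"claw":0,"dp":[-2,0,0],"yaw":0}]' >/dev/null
python3 -m crank '[{"claw":0,"dp":[0,0,0],"yaw":0},{"claw":0,"dp":[0,0,0],"yaw":0}]' >/dev/null; python3 st.py; python3 look.py w7.png
python3 - <<'E'
from h import *
a=cv2.imread("pics/top.png");c=read_camera("top");s=read_camera("side");save("top2.png",c["image"]);save("side2.png",s["image"])
w=cv2.imread("pics/w7.png");cv2.imwrite("pics/fin.png",np.hstack([cv2.resize(w[0:400,150:550],(400,400)),cv2.resize(np.ascontiguousarray(c["image"][150:350,200:400+60,::-1]),(400,400))]))
E
```

```text
8.9833 [ 0.428  -0.06    0.2455] ang 56.9 F [-0.2 -0.4  0.6] w -0.00024100032912090076
TCP in case mm [-37.4 -95.7] F case [ 0.1 -0.4]
[ 408  106   43   42 1407] [428.79673063 125.72921109] case mm at top height [ 14.4 -24.1]
```

View pics/fin.png

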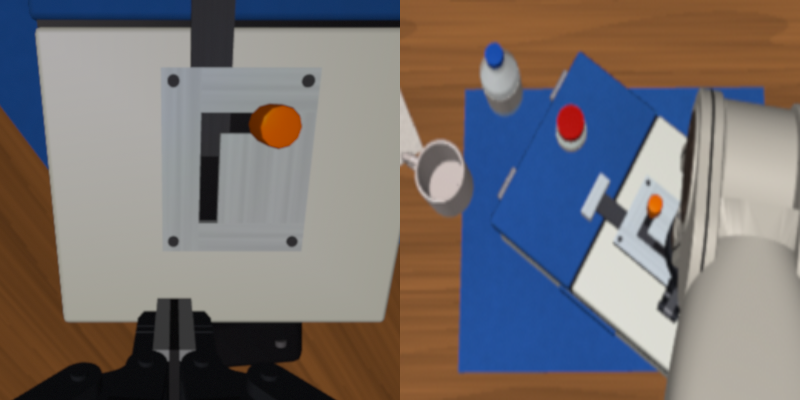

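View pics/side2.png

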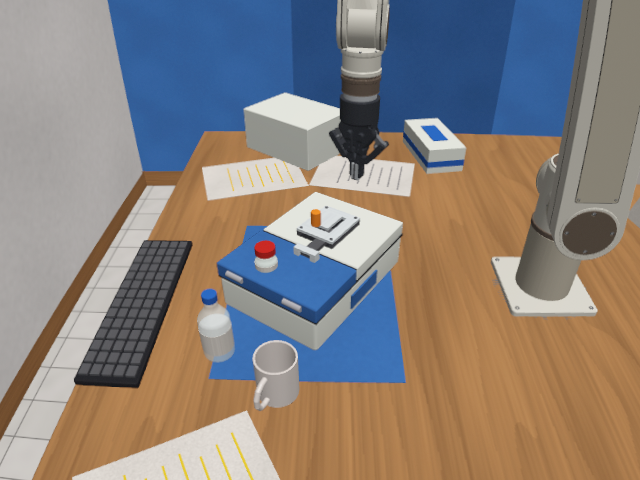

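The case is locked: the knob is at the far end of the short leg, the bolt runs under the keeper, and the bystanders are unmoved. I'll do one numeric check on the bright top face only, since the mask included the knob's side.

Run:
```python
from h import *
c=wcam();d=c["depth"]
m=cv2.inRange(cv2.cvtColor(c["image"],cv2.COLOR_RGB2HSV),(8,200,100),(20,255,255))>0
zmin=np.percentile(d[m],20);t=(m&(d<zmin+.0025)).astype(np.uint8);vv,uu=np.nonzero(t)
(cx,cy),r=cv2.minEnclosingCircle(np.c_[uu,vv].astype(np.float32))
x=np.load("case.npy");a=x[2];M=np.array([[np.cos(a),np.sin(a)],[-np.sin(a),np.cos(a)]])
P=pt(c,cx,cy,z=.174);print(cx,cy,r,zmin,"case mm",(M@(P[:2]-x[:2])*1000).round(1),"diam",2*r*zmin/c["fx"])
# shift of scene parts between first and last views (side)
A=cv2.imread("pics/side.png").astype(int);B=cv2.imread("pics/side2.png").astype(int)
for n,(u0,v0,u1,v1) in dict(jar=(250,238,285,275),bottle=(195,288,240,365),mug=(250,340,305,410)).items(): print(n,np.abs(A-B)[v0:v1,u0:u1].max(2).mean().round(2))
```

```text
431.0 128.0 21.023895263671875 0.19762234 case mm [ 14.9 -23.9] diam 0.020744968
jar 1.06
bottle 0.82
mug 0.8
```

```bash
python3 -c "
from bench import *
print(get_obs()['time']);print(sign_off())"
```

```text
9.1833
the job is handed in; nothing more can be done
None
```

The case is locked. With the jaws shut, I pushed the knob along the long leg to the corner, went round to its other side, and pushed it along the short leg to the end. I handed in at about 9 s.

- **Stops:** both pushes ended where the fingers stalled and the force climbed, to about 7 N at the corner and 6 N at the end. Pushing itself took about 2 N.
- **Final position:** the last wrist picture shows the knob at the far end of the short leg and the bolt under the keeper. My measurement put the knob at case (14.9, −23.9) mm against the expected (16, −25). That is about 1 mm off on each axis, within the camera's 2 mm accuracy. I took the force rise as the proof that it reached the end.
- **Bystanders:** the jar, bottle and mug look unchanged in the side camera. I did not measure the mouse at the end because the arm hid it in the top view, but the fingers never came down near it.
- **Robot:** the fingers finished about 60 mm above the knob's top, with no contact force.

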